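# Start the wood screw of a lid knob

## Robot

A 6-joint arm with a two-finger parallel gripper is mounted at the origin on the work surface. World frame = base frame: x ahead of the robot, y to its left, z up, the work surface at z = 0. Lengths are in m, angles in rad, forces in N, time in s.
With the tool pointing down it reaches from about 0.25 to 0.775 m from the base axis. Payload 4 kg.
Tool frame: the origin (TCP) lies on the centre line of the jaws, within the pads' length; the fingertips stand 22 mm ahead of it and the grasp point (between the pads) lies 3 mm ahead of it; z points along the fingers, y is the direction in which the jaws open and shut (so a half turn about z gives the same grasp; the last joint's range is limited). The gripper opens to 94 mm and grips with 3 to 60 N. Pads are 16 mm wide; open, the fingers measure 119 mm over their backs; the gripper's body (75 mm by 177 mm) begins 78 mm behind the grasp point.
Start: joints at [1.177, 0.087, 1.371, -0, 1.684, -0.103], TCP at [0.158, 0.527, 0.228] pointing down, gripper open.
Joint ranges: [-3.1, 3.1], [-0.76, 2.03], [0.27, 2.55], [-1.08, 4.22], [0.17, 2.65], [-2.57, 2.57]. Speed limits (rad/s): [2.79, 2.79, 3.14, 3.14, 3.14, 3.14].

## Interface

Orientations are given as [roll, pitch, yaw] about the fixed x, y, z axes, in that order (R = Rz(yaw) Ry(pitch) Rx(roll)).
In Python, from bench import robot gives the robot as it stands. The module is installed in compiled form; this text tells all that it offers.
- The arm moves only by the shell command python3 -m inch 'ROWS'. ROWS is JSON, a list of rows, each an object with "linear": the shift along the world's x, y, z scaled (see below), a list of three; "twist": the turn about the world's z scaled (see below); "gripper": the opening, from 0 (shut) to 1 (fully open). In form: [{"linear": [x, y, z], "twist": twist, "gripper": gripper}, ...]. A call has 1 to 10 rows; each row is the pose to reach, as a shift and turn from the pose commanded when the call began; what a row does not reach only later rows make up. The controller multiplies each number of a shift by 0.1 m and each number of a turn by 60 degrees. A row lasts 1/12 s, in which the tool goes at most 41.7 mm and 7.16 degrees, less where a joint would pass 70% of its speed; a pose out of reach is approached as far as the arm can. A call with a number of a shift or a turn outside -1 to 1 is refused whole. A call with a gripper value outside its range is refused whole. The fingers move at their own pace and stop on an object; the grip force is fixed at half the most. Time passes only in rows, so rows that repeat a pose let the fingers close. It gives the time, the measured TCP pose, the force and the opening at its end, in the units of the state.
- robot.get_obs(): the state, without advancing time (a new reading comes with each control period).
- robot.snapshot(name): name is "scene" or "top" or "wrist"; returns a dict with "image" (420x560x3 uint8, red, green, blue), "depth" (420x560 float32, m along the optical axis (not along the pixel's ray), 0 where there is no reading), "mtx" (3x3 intrinsics, pixels), "rvec" (rotation vector, rad) and "tvec" (3), from world to camera coordinates, as OpenCV has them; the wrist camera has in their place "hand_eye" (4x4, takes a point from camera to tool coordinates, whose origin is the TCP and whose axes are the flange's). Camera axes: x right, y down, z forward; pixel columns grow to the right and rows downward; lengths in m; the calibration is good to about 2 mm. A picture is of the moment at which its call begins: read the wrist's pose just before it.
- robot.close_job(): hands the job in, once; it reports no verdict.
The state is a dict: "time": time; "joint_positions": joint angles; "qvel": joint speeds; "joint_torque": joint torques, N m; "tool_pos": TCP position; "ee_rot": TCP orientation; "wrist_force": force on the tool from outside, world axes, zero at the start; "wrist_torque": the same for the moment, N m; "width": finger opening in m.
Only numpy, scipy, OpenCV 4.12 (cv2) and the standard library are available. Lean on these libraries where they do the work, as an engineer would, in place of code of your own. Each camera call takes 0.05 s, during which the arm holds its last target.

## Task

Take the wooden knob out of its rack and stand its screw in the drilled hole of the plywood lid. Then push down firmly while turning it clockwise so that the screw bites, until the thread has been cut half a turn; without the push it only slips, but pressing with more than about 25 N would split the wood. Leave the knob standing in the hole, let go of, and leave the other things on the table where they are.

Things in the scene. Friction and masses are not known exactly. Their poses are not given: they have to be found in the camera images.
- knob_mid (a point): Middle of the round grip (34 mm across, 26 mm high, dark saw line across its flat top) of a wooden knob, about 60 g. Below the grip: a stem 18 mm across, 14 mm long; then a steel wood screw 8 mm across, 28 mm long, foot tapered to 6.4 mm. The point is on the axis, 27 mm above the stem's underside, 55 mm above the screw tip; z up the axis. It starts hanging by the stem in the rack, screw down
- knob_tip (a point): Tip of the knob's screw, on its axis, 55 mm below knob_mid; z points up along the axis
- hole (a point): Mouth of the pilot hole, on its axis, level with the top face and in the middle of the plywood lid (150 x 130 x 26 mm, long side along its x; z up), 52 mm above the table. The hole is 9 mm across with a slight bevel and 16 to 20 mm deep (differs each time, to be felt): the stem of the seated knob stays 8 to 12 mm above the lid
- lid (a joint): How far the lid is pressed down (m) on its four rubber buffers: 0 unloaded, stop at 0.011; it gives 1 mm for each 4 N and springs back
- thread (a joint): How far the thread is cut (rad): 0 at start, grows with clockwise turning seen from above, pi is half a turn, stop at 6.28. Grows only while the screw turns in the hole under enough push (10 to 15 N, depending on friction); with less the tip slips and nothing is cut. Resists with about 0.02 N m, sinks the screw 0.6 mm per rad, and stays put when the knob is let go
- jig: Brown wooden board 180 x 160 x 12 mm fixed on the table, with the lid above it on four rubber buffers; the hole lies above its centre. Origin at the centre of its underside, x along its long side
- rack: Fixed light wooden block 90 x 70 x 34 mm with one upright hole 10 mm across in the middle, in which the knob hangs. Origin at the centre of its underside
- dish_mid (a point): Terracotta dish 100 mm across and 36 mm high, not to be disturbed; point on its axis half-way up
- jar_mid (a point): Small white jar with black cap, 54 mm across, 60 mm high, not to be disturbed; point on its axis half-way up
- brush_grip (a point): Flat paint brush lying on the table beyond the work, about 200 mm long, not to be disturbed; point on its handle
Not all that is in view belongs to the job. Of the things shaped like the jig, the brown one is meant.

How it is judged:
On the way, in this order (a step that is already met when the one before it is completed fails the run):
1. the knob's screw stands in the pilot hole (z of knob_tip in the frame of hole below -0.01 m and horizontal distance between knob_tip and hole below 0.003 m), for 0.1 s.
2. the screw has bitten: the thread is begun (value of joint thread above 0.4 rad), for 0.1 s.
At the end, for the whole second after the job is handed in: The thread is cut at least half a turn (2.85 rad or more counts), and the knob stands let go in the hole: screw tip more than 15 mm below the lid's top and within 3 mm of the hole's axis, leaning less than 0.14 rad, at rest (value of joint thread above 2.85 rad and z of knob_tip in the frame of hole below -0.015 m and horizontal distance between knob_tip and hole below 0.003 m and angle between knob_tip's own z axis and vertical below 0.14 rad and velocity of joint thread below 0.05 rad/s and contact force between the fingers and jig below 0.1 N); the robot touches nothing.
It fails at once if the knob is pressed on the lid, hole or jig with more than 30 N (the wood splits) (contact force between knob and jig above 30 N).
It fails at once if the dish is moved more than 30 mm (distance of dish_mid from where it was at the start of the episode above 0.03 m).
It fails at once if the jar is moved more than 30 mm (distance of jar_mid from where it was at the start of the episode above 0.03 m).
It fails at once if the brush is moved more than 30 mm (distance of brush_grip from where it was at the start of the episode above 0.03 m).
It also fails if it takes over 72 s, if anything falls off the work surface, if the arm or the gripper's body presses on something with over 40 N, if the wrist force passes 120 N, or if a joint passes its speed limit or range.

## Working session

There is one attempt and no reset: what is moved stays moved. The work goes in short steps, Python scripts to look and compute and a shell command to move; the robot and the scene stay as the last step left them, time stands still between calls to the robot, and variables do not carry over. Pictures are saved under pics/ and viewed, and the job is handed in when it is done.

```bash
mkdir -p pics; cat > h.py <<'E'
import numpy as np, cv2
from bench import robot
def save(s,n): cv2.imwrite('pics/'+n,cv2.cvtColor(s,cv2.COLOR_RGB2BGR))
def crop(s,u0,v0,u1,v1,n,k=5): save(cv2.resize(s['image'][v0:v1,u0:u1],None,fx=k,fy=k,interpolation=cv2.INTER_CUBIC),n)
def world(s,u,v,d=None,z=None):
    R=cv2.Rodrigues(np.array(s['rvec'],float))[0];t=np.array(s['tvec'],float).ravel();K=np.array(s['mtx'])
    r=np.linalg.inv(K)@np.array([u,v,1.]); C=-R.T@t; w=R.T@r
    if z is not None: return C+w*(z-C[2])/w[2]
    if d is None: d=s['depth'][int(round(v)),int(round(u))]
    return C+w*d
E
python3 - <<'E'
from h import *
o=robot.get_obs();print({k:np.round(v,3).tolist() for k,v in o.items()})
for n in('scene','top','wrist'):
    s=robot.snapshot(n);save(s['image'],n+'0.png')
    np.save(n+'0.npy',s,allow_pickle=True)
E
```

```text
{'time': 0.0, 'joint_positions': [1.177, 0.088, 1.372, -0.0, 1.684, -0.103], 'qvel': [-0.002, -0.001, 0.001, -0.002, 0.001, -0.002], 'joint_torque': [-0.001, -34.019, -30.243, 0.072, 0.033, -0.0], 'tool_pos': [0.158, 0.526, 0.226], 'ee_rot': [-3.139, -0.0, 2.851], 'wrist_force': [-0.638, 0.77, -1.114], 'wrist_torque': [-0.004, 0.031, 0.008], 'width': 0.094}
```

View pics/scene0.png

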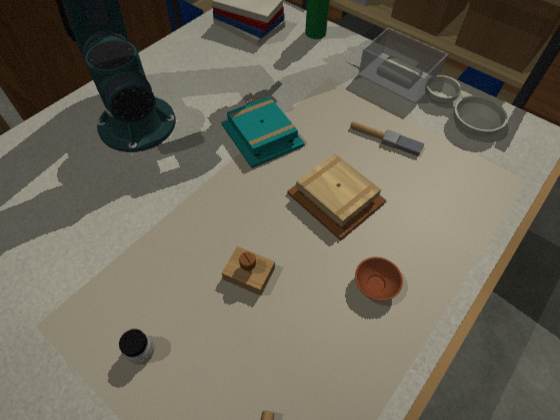

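View pics/top0.png

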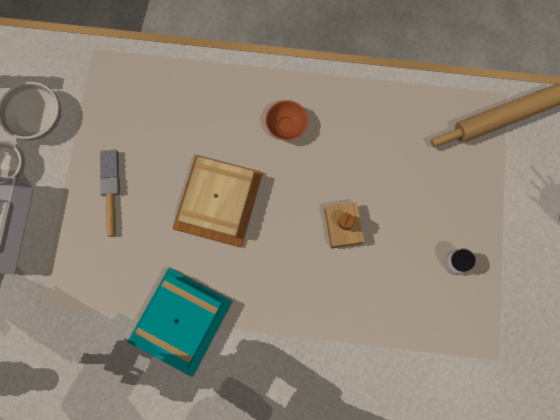

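View pics/wrist0.png

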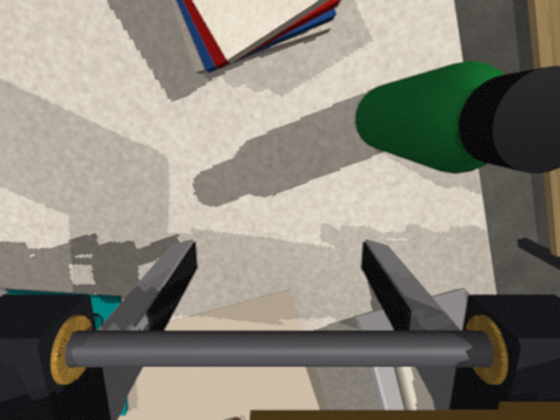

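Candidates for the knob: the grip in the light rack, top (347,221) / scene (247,260); the jar cap at top (462,260) and the rolling-pin end at top (437,140) are not it. Candidates for the jig: the brown one, top (216,196), or the teal one, top (177,321). I choose brown. A close crop comes next.

```bash
python3 - <<'E'
from h import *
s=np.load('top0.npy',allow_pickle=True).item();c=np.load('scene0.npy',allow_pickle=True).item()
a=lambda s,u,v,r:cv2.resize(s['image'][v-r:v+r,u-r:u+r],(390,390),interpolation=cv2.INTER_CUBIC)
save(np.vstack([np.hstack([a(s,345,222,30),a(s,216,196,50)])]),'c1.png')
save(np.hstack([a(c,248,265,30),a(c,338,190,50)]),'c2.png')
E
```

```text
(no output)
```

View pics/c1.png

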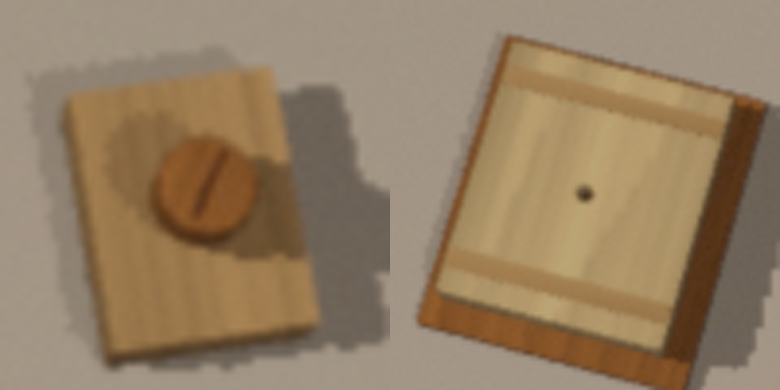

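View pics/c2.png

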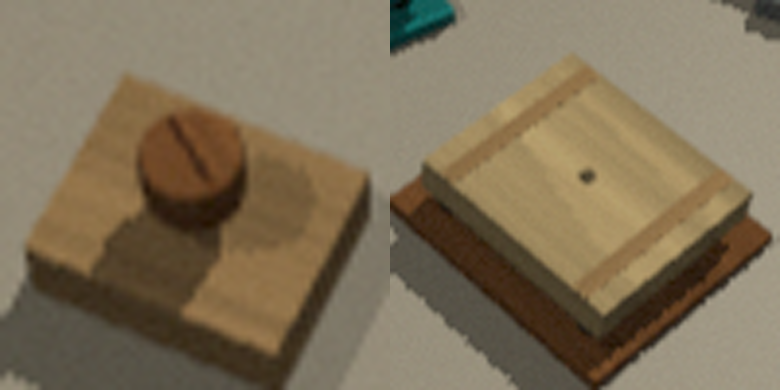

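Crop c1: the knob with its saw line is at about top (346.5,220.8), the brown jig's hole at (216,195.7). Crop c2: the same at scene (247,258.8) and (338.5,185.4).

```bash
python3 - <<'E'
from h import *
s=np.load('top0.npy',allow_pickle=True).item();c=np.load('scene0.npy',allow_pickle=True).item()
for n,S,k,h in(('top',s,(346.2,220.3),(215.7,195.3)),('scene',c,(246.9,258.4),(338.2,185.1))):
    print(n,'knob',world(S,*k,z=.074).round(4),world(S,*k).round(4),'hole',world(S,*h,z=.052).round(4),world(S,*h).round(4))
# lid corners in top crop -> px
P=[(510,38),(733,97),(662,353),(437,293)]
for u,v in P: print(world(s,166+(u-390)/3.9-.4,146+v/3.9-.4,z=.052).round(4))
# rack corners
for u,v in [(70,98),(270,70),(317,325),(108,356)]: print('rack',world(s,315+u/6.5-.4,192+v/6.5-.4,z=.034).round(4))
for n,(u,v) in dict(dish=(287,121),jar=(462,260),brush=(110,200)).items(): print(n,world(s,u,v).round(3))
w=np.load('wrist0.npy',allow_pickle=True).item();print(w['hand_eye'],w['mtx'])
E
```

```text
top knob [ 0.5405 -0.141   0.074 ] [ 0.5407 -0.1411  0.0732] hole [0.5673 0.1445 0.052 ] [0.5707 0.1464 0.0378]
scene knob [ 0.543  -0.1413  0.074 ] [ 0.5421 -0.1405  0.0717] hole [0.5696 0.1454 0.052 ] [0.5666 0.1515 0.0433]
[0.6528 0.1998 0.052 ]
[0.6331 0.0695 0.052 ]
[0.4828 0.0899 0.052 ]
[0.5015 0.2182 0.052 ]
rack [ 0.5745 -0.0971  0.034 ]
rack [ 0.5922 -0.1637  0.034 ]
rack [ 0.5065 -0.1868  0.034 ]
rack [ 0.4878 -0.1183  0.034 ]
dish [0.774 0.01  0.01 ]
jar [ 0.487 -0.393  0.06 ]
brush [0.537 0.383 0.019]
[[-1.91706502e-04 -9.63905844e-01 -2.66243287e-01  7.74786422e-02]
 [ 9.99998974e-01  1.93227871e-04 -1.41960304e-03 -5.38580056e-04]
 [ 1.41980929e-03 -2.66243286e-01  9.63904817e-01 -1.57894967e-01]
 [ 0.00000000e+00  0.00000000e+00  0.00000000e+00  1.00000000e+00]] [[338.50778133   0.         278.77482398]
 [  0.         338.50778133 207.57241394]
 [  0.           0.           1.        ]]
```

```bash
python3 -m inch '[{"linear":[0.6,-1,0],"twist":0,"gripper":1},{"linear":[0.6,-1,0],"twist":0,"gripper":1},{"linear":[0.6,-1,0],"twist":0,"gripper":1}]'
```

```text
time: 0.4
tool_pos: [0.2181, 0.4251, 0.2267]
ee_rot: [-3.14, 0.0, 2.852]
wrist_force: [1.8, 0.2, 0.1]
width: 0.094
```

```bash
python3 -m inch '[{"linear":[0.57,-1,0],"twist":0.2,"gripper":1},{"linear":[0.57,-1,0],"twist":0.2,"gripper":1},{"linear":[0.57,-1,0],"twist":0.2,"gripper":1}]' && python3 -m inch '[{"linear":[0.57,-1,0],"twist":0.2,"gripper":1},{"linear":[0.57,-1,0],"twist":0.2,"gripper":1},{"linear":[0.57,-1,0],"twist":0.2,"gripper":1}]' && python3 -m inch '[{"linear":[0.57,-1,0],"twist":0.22,"gripper":1},{"linear":[0.57,-1,0],"twist":0.22,"gripper":1},{"linear":[0.57,-1,0],"twist":0.22,"gripper":1}]' && python3 -m inch '[{"linear":[0.57,-1,0],"twist":0,"gripper":1},{"linear":[0.57,-1,0],"twist":0,"gripper":1},{"linear":[0.57,-1,0],"twist":0,"gripper":1}]' && python3 -m inch '[{"linear":[0.57,-1,0],"twist":0,"gripper":1},{"linear":[0.57,-1,0],"twist":0,"gripper":1},{"linear":[0.57,-1,0],"twist":0,"gripper":1}]'; python3 -c "
from bench import robot;o=robot.get_obs();print(o['tool_pos'],o['ee_rot'],o['joint_positions'])"
```

```text
time: 0.65
tool_pos: [0.2751, 0.325, 0.2272]
ee_rot: [-3.141, 0.0, 3.064]
wrist_force: [-0.2, -0.6, -0.9]
width: 0.0939
time: 0.9
tool_pos: [0.3306, 0.2279, 0.2273]
ee_rot: [3.141, 0.0, -3.009]
wrist_force: [1.2, 0.0, 0.3]
width: 0.0934
time: 1.15
tool_pos: [0.3843, 0.1339, 0.2274]
ee_rot: [3.141, 0.0, -2.778]
wrist_force: [0.6, -0.2, 0.2]
width: 0.0938
time: 1.4
tool_pos: [0.442, 0.0321, 0.2272]
ee_rot: [-3.141, -0.0, -2.785]
wrist_force: [0.1, -0.4, -1.6]
width: 0.0938
time: 1.65
tool_pos: [0.499, -0.0679, 0.2269]
ee_rot: [-3.141, -0.001, -2.785]
wrist_force: [0.0, 0.0, 0.1]
width: 0.0942
[ 0.49895568 -0.06791906  0.22694627] [-3.14138878e+00 -5.54877445e-04 -2.78493821e+00] [-2.47612046e-01 -1.61964256e-02  1.47844158e+00 -4.85905980e-04
  1.67968827e+00 -2.17511560e+00]
```

```bash
python3 -m inch '[{"linear":[0.42,-0.73,-0.57],"twist":0,"gripper":1},{"linear":[0.42,-0.73,-0.57],"twist":0,"gripper":1},{"linear":[0.42,-0.73,-0.57],"twist":0,"gripper":1},{"linear":[0.42,-0.73,-0.57],"twist":0,"gripper":1}]'
cat >> h.py <<'E'
from scipy.spatial.transform import Rotation as Ro
def wsnap():
    o=robot.get_obs();s=robot.snapshot('wrist')
    T=np.eye(4);T[:3,:3]=Ro.from_euler('xyz',o['ee_rot']).as_matrix();T[:3,3]=o['tool_pos']
    s['T']=T@np.array(s['hand_eye']);s['Tt']=T;return s
def wworld(s,u,v,z=None):
    r=np.linalg.inv(np.array(s['mtx']))@np.array([u,v,1.]);w=s['T'][:3,:3]@r;C=s['T'][:3,3]
    if z is None: return C+w*s['depth'][int(round(v)),int(round(u))]
    return C+w*(z-C[2])/w[2]
def proj(s,p):
    q=np.linalg.inv(s['T'])@np.append(p,1);q=np.array(s['mtx'])@q[:3];return q[:2]/q[2]
E
python3 - <<'E'
from h import *
s=wsnap();np.save('w1.npy',s,allow_pickle=True);save(s['image'],'w1.png');print(s['Tt'][:3,3]);print(proj(s,[.5415,-.141,.074]))
E
```

```text
time: 1.98
tool_pos: [0.5391, -0.1404, 0.1656]
ee_rot: [3.137, -0.006, -2.787]
wrist_force: [0.3, -0.4, -0.7]
width: 0.0938
[ 0.53911943 -0.14041049  0.16557085]
[277.34278216 222.21616834]
```

View pics/w1.png

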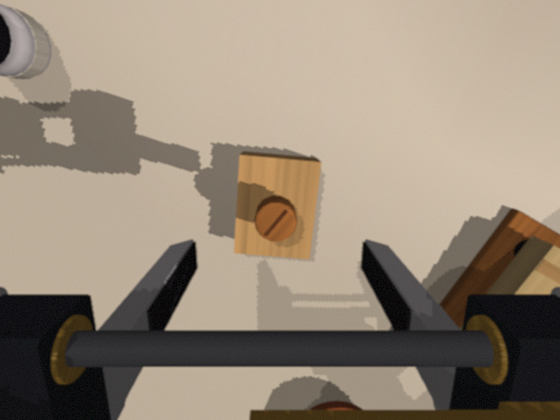

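Knob top disc is centred about (277,219), close to the predicted (277,222). I'll take a second, settled picture to refine.

```bash
python3 - <<'E'
from h import *
s=wsnap();print(s['Tt'][:3,3],robot.get_obs()['ee_rot']);print(proj(s,[.5415,-.141,.074]))
crop(s,240,180,320,260,'w2.png',7)
E
```

```text
[ 0.53925646 -0.13879072  0.1677584 ] [ 3.13935652e+00 -1.61907028e-03 -2.78411020e+00]
[275.51673081 220.25251495]
```

View pics/w2.png

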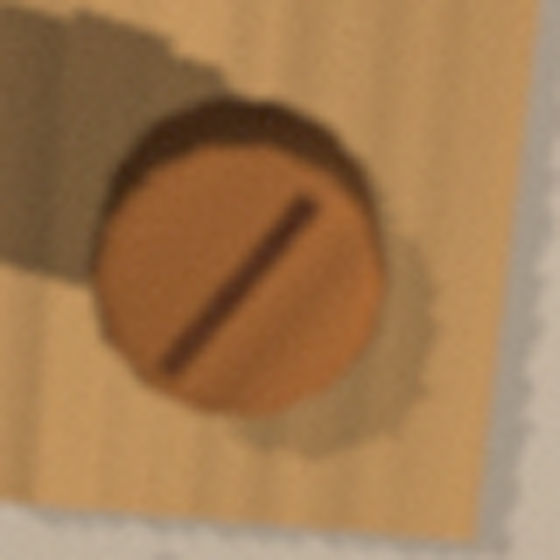

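```bash
python3 - <<'E'
from h import *
s=wsnap();o=robot.get_obs();print(o['tool_pos'],o['ee_rot'],o['joint_positions'].round(3));print(wworld(s,274.2,219.4,.074),wworld(s,274.2,219.4))
crop(s,240,180,320,260,'w3.png',7)
E
```

```text
[ 0.54010636 -0.13743071  0.17094622] [ 3.14091791e+00  2.35797356e-04 -2.78297358e+00] [-3.510e-01  1.210e-01  1.446e+00  1.000e-03  1.575e+00 -2.281e+00]
[ 0.54250469 -0.14123245  0.074     ] [ 0.54215478 -0.14134602  0.0751807 ]
```

View pics/w3.png

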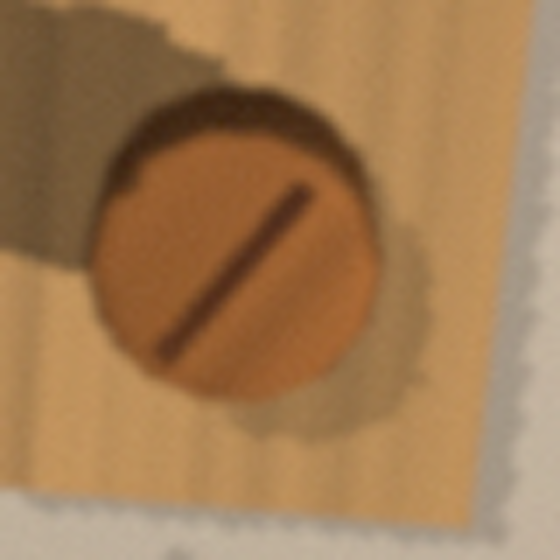

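```bash
python3 - <<'E'
from h import *
s=wsnap();o=robot.get_obs();print(o['tool_pos'],o['ee_rot']);print(wworld(s,273.6,217.7,.074))
E
```

```text
[ 0.54036463 -0.13713319  0.17176942] [-3.14108549e+00  1.45457803e-03 -2.78213731e+00]
[ 0.54236955 -0.14160677  0.074     ]
```

```bash
python3 -m inch '[{"linear":[0,0,0],"twist":0,"gripper":1},{"linear":[0,0,0],"twist":0,"gripper":1},{"linear":[0,0,0],"twist":0,"gripper":1}]'
```

```text
time: 2.43
tool_pos: [0.5404, -0.1373, 0.1718]
ee_rot: [-3.14, 0.002, -2.782]
wrist_force: [0.3, -0.8, 0.9]
width: 0.0938
```

```bash
python3 -m inch '[{"linear":[0.016,-0.04,-0.3],"twist":0,"gripper":1},{"linear":[0.016,-0.04,-0.7],"twist":0,"gripper":1},{"linear":[0.016,-0.04,-0.7],"twist":0,"gripper":1},{"linear":[0.016,-0.04,-0.7],"twist":0,"gripper":1},{"linear":[0.016,-0.04,-0.7],"twist":0,"gripper":1},{"linear":[0.016,-0.04,-0.7],"twist":0,"gripper":1}]'
python3 - <<'E'
from h import *
s=wsnap();print(s['Tt'][:3,3]);save(s['image'],'w4.png');print(proj(s,[.542,-.1413,.074]))
E
```

```text
time: 2.93
tool_pos: [0.5437, -0.1426, 0.1038]
ee_rot: [-3.138, 0.004, -2.783]
wrist_force: [-0.6, 0.2, -0.5]
width: 0.094
[ 0.54368372 -0.14255354  0.10377998]
[282.9075925 247.8934046]
```

View pics/w4.png

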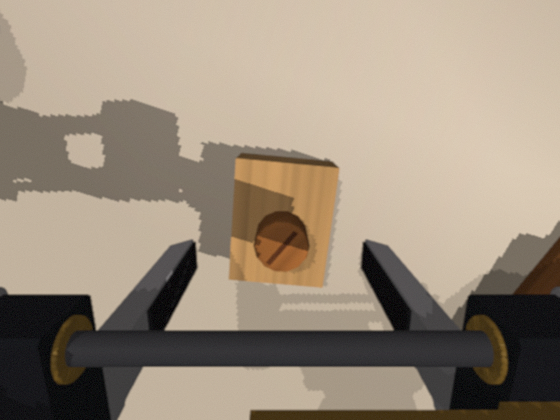

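```bash
python3 -m inch '[{"linear":[0,0,0],"twist":0,"gripper":1},{"linear":[0,0,0],"twist":0,"gripper":1},{"linear":[0,0,0],"twist":0,"gripper":1},{"linear":[0,0,0],"twist":0,"gripper":1}]'
python3 - <<'E'
from h import *
s=wsnap();print(s['Tt'][:3,3],robot.get_obs()['ee_rot']);crop(s,240,200,320,280,'w5.png',7);print(proj(s,[.542,-.1413,.074]))
T=s['Tt'];print('grasp axis at top', proj(s,(T@[0,0,T[2,3]-.074,1])[:3]))
E
```

```text
time: 3.32
tool_pos: [0.5421, -0.1421, 0.101]
ee_rot: [-3.141, 0.001, -2.783]
wrist_force: [-0.2, 0.2, -0.7]
width: 0.0937
[ 0.54209922 -0.14214097  0.10104393] [-3.14141076e+00  3.44140221e-04 -2.78314693e+00]
[281.18720386 251.94683268]
grasp axis at top [279.76676013 251.65583675]
```

View pics/w5.png

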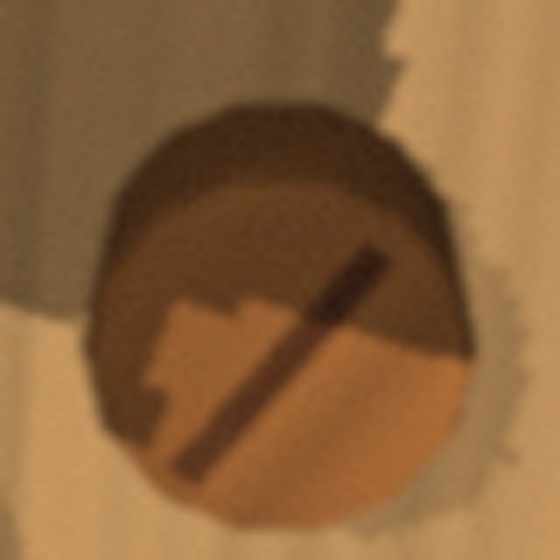

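The knob is at (279.6,250.3) against the jaw axis at (279.8,251.7), about 1 mm off. I'll correct that, descend and grip.

```bash
python3 -m inch '[{"linear":[-0.01,0,-0.15],"twist":0,"gripper":1},{"linear":[-0.01,0,-0.36],"twist":0,"gripper":1},{"linear":[-0.01,0,-0.36],"twist":0,"gripper":1},{"linear":[-0.01,0,-0.36],"twist":0,"gripper":1},{"linear":[-0.01,0,-0.36],"twist":0,"gripper":1},{"linear":[-0.01,0,-0.36],"twist":0,"gripper":1},{"linear":[-0.01,0,-0.36],"twist":0,"gripper":1},{"linear":[-0.01,0,-0.36],"twist":0,"gripper":1}]'
python3 -m inch '[{"linear":[0,0,0],"twist":0,"gripper":0.45},{"linear":[0,0,0],"twist":0,"gripper":0.45},{"linear":[0,0,0],"twist":0,"gripper":0.45},{"linear":[0,0,0],"twist":0,"gripper":0.45},{"linear":[0,0,0],"twist":0,"gripper":0.45},{"linear":[0,0,0],"twist":0,"gripper":0.45}]'
```

```text
time: 4.03
tool_pos: [0.5415, -0.1423, 0.0656]
ee_rot: [-3.14, 0.001, -2.783]
wrist_force: [0.3, -0.0, 0.6]
width: 0.0939
time: 4.53
tool_pos: [0.5408, -0.142, 0.0645]
ee_rot: [3.141, -0.0, -2.783]
wrist_force: [0.4, 0.5, -0.0]
width: 0.057
```

```bash
python3 - <<'E'
from h import *
s=wsnap();crop(s,150,150,410,350,'w6.png',3);print(robot.get_obs()['tool_pos'],robot.get_obs()['width'])
E
```

```text
[ 0.54082506 -0.1420238   0.06446487] 0.05329869763221157
```

View pics/w6.png

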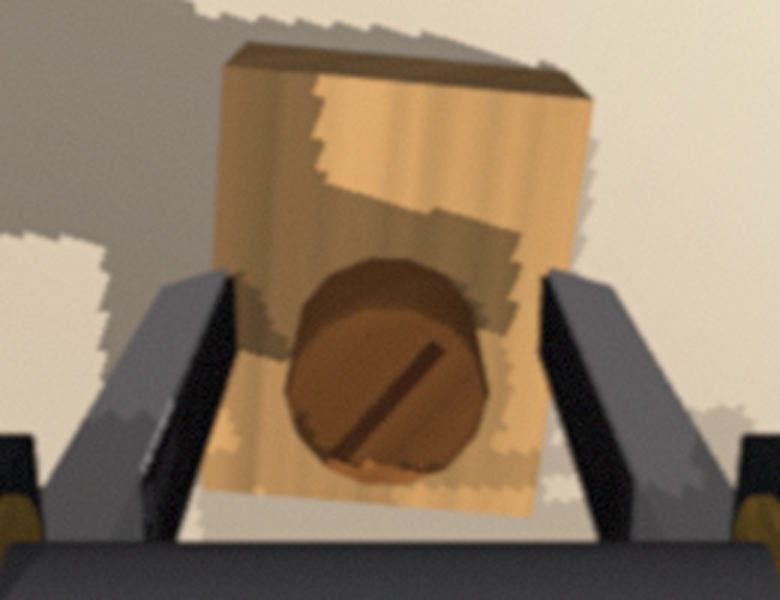

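The knob at crop (387,395) is centred between the fingers (237 and 543), so I close.

```bash
python3 -m inch '[{"linear":[0,0,0],"twist":0,"gripper":0},{"linear":[0,0,0],"twist":0,"gripper":0},{"linear":[0,0,0],"twist":0,"gripper":0},{"linear":[0,0,0],"twist":0,"gripper":0},{"linear":[0,0,0],"twist":0,"gripper":0},{"linear":[0,0,0],"twist":0,"gripper":0}]'
python3 -m inch '[{"linear":[0,0,0.1],"twist":0,"gripper":0},{"linear":[0,0,0.3],"twist":0,"gripper":0},{"linear":[0,0,0.5],"twist":0,"gripper":0},{"linear":[0,0,0.7],"twist":0,"gripper":0},{"linear":[0,0,0.8],"twist":0,"gripper":0},{"linear":[0,0,0.8],"twist":0,"gripper":0},{"linear":[0,0,0.8],"twist":0,"gripper":0}]'
python3 - <<'E'
from h import *
s=wsnap();save(s['image'],'w7.png');np.save('w7.npy',s,allow_pickle=True)
T=s['Tt'];print(T[:3,3])
for d in(-.010,.003,.058): print(d,proj(s,(T@[0,0,d,1])[:3]))
E
```

```text
time: 5.08
tool_pos: [0.5408, -0.142, 0.0645]
ee_rot: [3.142, 0.0, -2.783]
wrist_force: [-0.2, 0.2, -0.6]
width: 0.0335
time: 5.67
tool_pos: [0.541, -0.1421, 0.1449]
ee_rot: [-3.141, 0.001, -2.783]
wrist_force: [0.3, -0.0, -1.0]
width: 0.0332
[ 0.5410168  -0.14210442  0.14494291]
-0.01 [279.85893714 281.68074882]
0.003 [279.82235579 269.75407023]
0.058 [279.71194093 233.75532831]
```

View pics/w7.png

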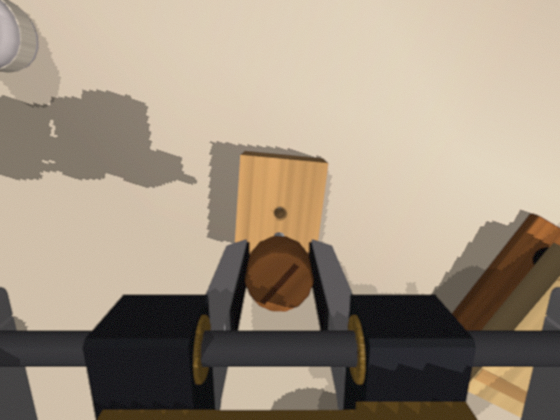

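The knob is held: top disc about (280,274), screw tip about (279,235), just as predicted for the tool axis (233.8). The empty rack hole is at (280,213). Next I carry it to the lid.

```bash
python3 -m inch '[{"linear":[0.1,0.3,0],"twist":0,"gripper":0},{"linear":[0.1,0.7,0],"twist":0,"gripper":0},{"linear":[0.1,1,0],"twist":0,"gripper":0},{"linear":[0.1,1,0],"twist":0,"gripper":0}]' && python3 -m inch '[{"linear":[0.1,0.4,0],"twist":0,"gripper":0},{"linear":[0.1,0.8,0],"twist":0,"gripper":0},{"linear":[0.1,1,0],"twist":0,"gripper":0}]' && python3 -m inch '[{"linear":[0.08,0.4,0],"twist":0,"gripper":0},{"linear":[0.08,0.7,0],"twist":0,"gripper":0},{"linear":[0.08,0.87,0],"twist":0,"gripper":0},{"linear":[0.08,0.87,0],"twist":0,"gripper":0},{"linear":[0.08,0.87,0],"twist":0,"gripper":0},{"linear":[0.08,0.87,0],"twist":0,"gripper":0},{"linear":[0.08,0.87,0],"twist":0,"gripper":0},{"linear":[0.08,0.87,0],"twist":0,"gripper":0}]'
python3 - <<'E'
from h import *
s=wsnap();save(s['image'],'w8.png');np.save('w8.npy',s,allow_pickle=True)
T=s['Tt'];print(T[:3,3],robot.get_obs()['ee_rot'],robot.get_obs()['joint_positions'].round(2))
print(proj(s,(T@[0,0,.0585,1])[:3]),proj(s,[.5685,.145,.052]))
crop(s,230,160,330,310,'w8c.png',5)
E
```

```text
time: 6.05
tool_pos: [0.5495, -0.0369, 0.1423]
ee_rot: [3.136, -0.002, -2.778]
wrist_force: [-0.3, 0.4, -0.6]
width: 0.0335
time: 6.3
tool_pos: [0.5599, 0.061, 0.1425]
ee_rot: [3.139, -0.003, -2.781]
wrist_force: [-0.2, -0.0, -0.2]
width: 0.0336
time: 6.97
tool_pos: [0.5689, 0.1435, 0.1442]
ee_rot: [-3.141, -0.001, -2.785]
wrist_force: [0.9, -0.3, 0.1]
width: 0.0333
[0.56887104 0.1434878  0.1442326 ] [-3.14150554e+00 -2.45960909e-04 -2.78497307e+00] [ 0.15  0.2   1.41 -0.    1.53 -1.78]
[279.71261019 233.50421019] [281.68569493 219.00560828]
```

View pics/w8.png

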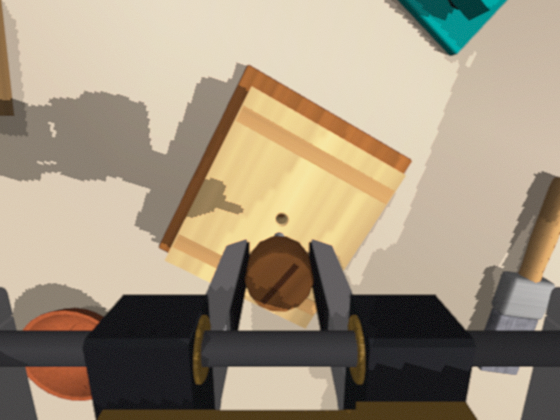

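View pics/w8c.png

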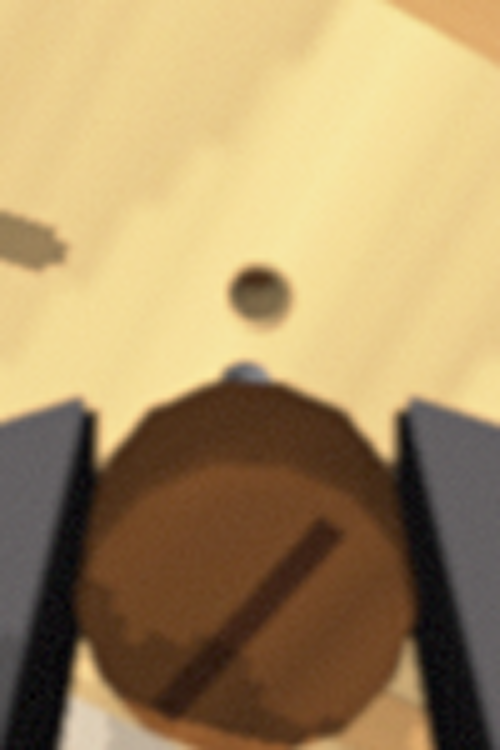

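```bash
python3 - <<'E'
from h import *
s=np.load('w7.npy',allow_pickle=True).item();T=s['Tt'];print('below TCP at rack top',proj(s,(T@[0,0,T[2,3]-.034,1])[:3]))
crop(s,230,160,330,310,'w7c.png',5)
s=np.load('w8.npy',allow_pickle=True).item();T=s['Tt'];print('below TCP at lid',proj(s,(T@[0,0,T[2,3]-.052,1])[:3]))
print('hole',wworld(s,281.4,218.5,.052))
E
```

```text
below TCP at rack top [279.64518579 211.99103527]
below TCP at lid [279.66706894 218.71253527]
hole [0.568194  0.1446494 0.052    ]
```

View pics/w7c.png

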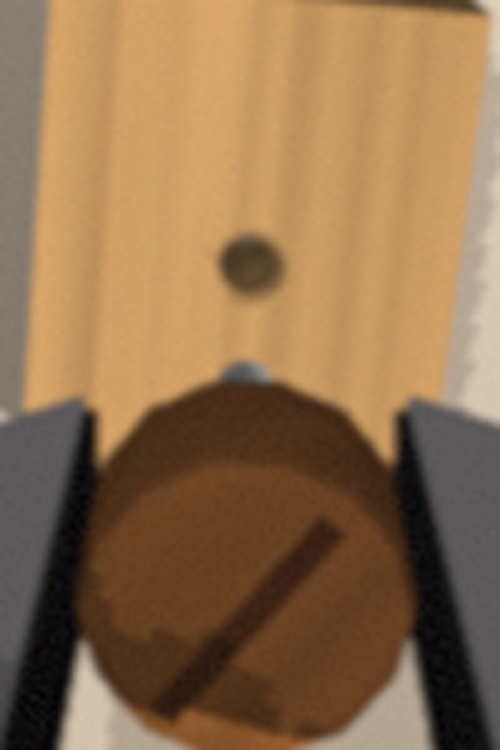

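```bash
python3 - <<'E'
from h import *
s=np.load('w8.npy',allow_pickle=True).item();T=s['Tt']
for x in(.0032,.004,0,.001): print(x,proj(s,(T@[x,0,.0585,1])[:3]),proj(s,(T@[x,0,.0505,1])[:3]))
print(proj(s,(T@[0,.0032,.0585,1])[:3]))
E
```

```text
0.0032 [279.71519412 229.02816266] [279.72809559 233.03275999]
0.004 [279.71584311 227.90394798] [279.7287797  231.87307139]
0 [279.71261019 233.50421019] [279.72537226 237.64929909]
0.001 [279.71341561 232.10900983] [279.72622106 236.21043515]
[284.4374685  233.50596986]
```

```bash
python3 - <<'E'
from h import *
s=robot.snapshot('scene');T=robot.get_obs()
R=cv2.Rodrigues(np.array(s['rvec'],float))[0];t=np.array(s['tvec'],float).ravel();K=np.array(s['mtx'])
pr=lambda p:(lambda q:(q[:2]/q[2]).round(1))(K@(R@np.array(p)+t))
p=T['tool_pos'];print(p,'mid',pr(p-[0,0,.0035]),'tip',pr(p-[0,0,.0585]),'hole',pr([.5685,.145,.052]))
crop(s,298,120,378,220,'s1.png',6);np.save('s1.npy',s,allow_pickle=True)
E
```

```text
[0.56897237 0.14383443 0.14452086] mid [342.5 160.2] tip [339.4 176.2] hole [337.7 184.9]
```

View pics/s1.png

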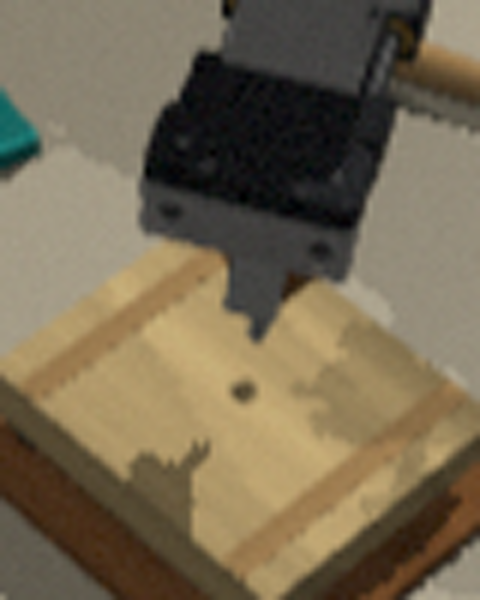

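```bash
python3 -m inch '[{"linear":[-0.01,0.01,-0.1],"twist":0,"gripper":0},{"linear":[-0.01,0.01,-0.2],"twist":0,"gripper":0},{"linear":[-0.01,0.01,-0.28],"twist":0,"gripper":0},{"linear":[-0.01,0.01,-0.28],"twist":0,"gripper":0},{"linear":[-0.01,0.01,-0.28],"twist":0,"gripper":0},{"linear":[-0.01,0.01,-0.28],"twist":0,"gripper":0},{"linear":[-0.01,0.01,-0.28],"twist":0,"gripper":0},{"linear":[-0.01,0.01,-0.28],"twist":0,"gripper":0}]'
python3 - <<'E'
from h import *
s=wsnap();np.save('w9.npy',s,allow_pickle=True)
T=s['Tt'];print(T[:3,3],robot.get_obs()['ee_rot'],robot.get_obs()['wrist_force'])
print(proj(s,(T@[0,0,.0585,1])[:3]),proj(s,(T@[0.0032,0,.0585,1])[:3]),proj(s,(T@[0,0,T[2,3]-.052,1])[:3]))
crop(s,230,190,330,310,'w9c.png',5)
c=robot.snapshot('scene');crop(c,298,120,378,220,'s2.png',6)
E
```

```text
time: 7.73
tool_pos: [0.5682, 0.1461, 0.1171]
ee_rot: [-3.141, 0.001, -2.783]
wrist_force: [0.2, 1.3, -0.8]
width: 0.0331
[0.56821565 0.14605851 0.11712796] [-3.14145636e+00  1.14763682e-03 -2.78302691e+00] [-0.13264276 -0.36804948 -1.77345895]
[279.71062696 233.50403752] [279.71321699 229.02799763] [279.70073938 230.27542952]
```

View pics/w9c.png

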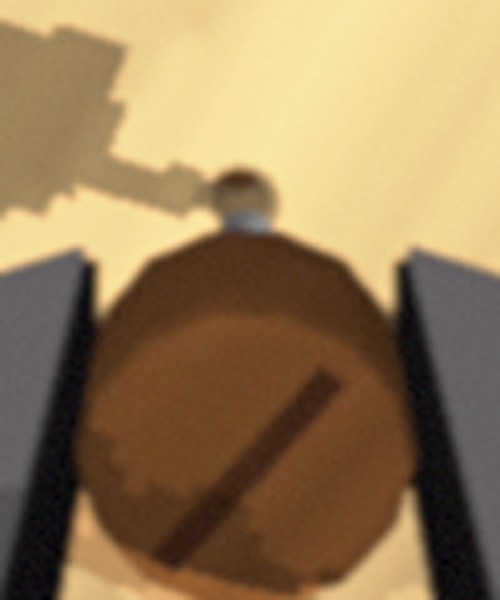

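View pics/s2.png

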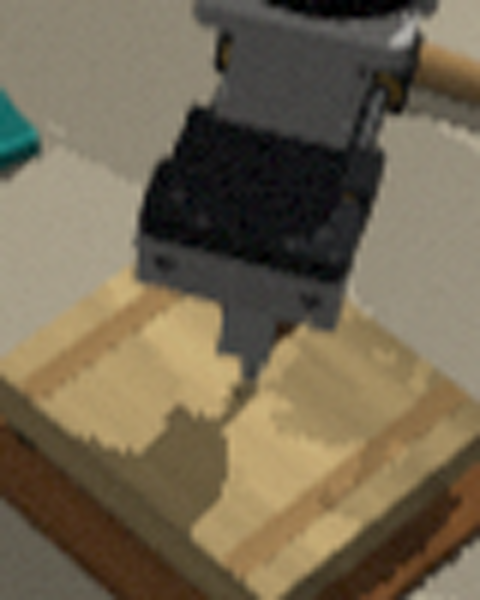

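```bash
python3 - <<'E'
from h import *
s=np.load('s1.npy',allow_pickle=True).item()
R=cv2.Rodrigues(np.array(s['rvec'],float))[0];t=np.array(s['tvec'],float).ravel();K=np.array(s['mtx'])
pr=lambda p:(lambda q:(q[:2]/q[2]).round(1))(K@(R@np.array(p)+t))
for p in([.5690,.1438,.0860],[.5712,.1446,.0860],[.5682,.1461,.0586],[.5704,.1469,.0586],[.5682,.1446,.052]): print(pr(p))
o=robot.get_obs();print(o['tool_pos'])
E
```

```text
[339.4 176.2]
[340.4 176.5]
[338.2 182.9]
[339.2 183.1]
[337.5 185. ]
[0.56813716 0.14603998 0.11703441]
```

```bash
python3 -m inch '[{"linear":[-0.028,-0.016,-0.04],"twist":0,"gripper":0},{"linear":[-0.028,-0.016,-0.04],"twist":0,"gripper":0},{"linear":[-0.028,-0.016,-0.04],"twist":0,"gripper":0},{"linear":[-0.028,-0.016,-0.04],"twist":0,"gripper":0},{"linear":[-0.028,-0.016,-0.04],"twist":0,"gripper":0},{"linear":[-0.028,-0.016,-0.04],"twist":0,"gripper":0}]'
python3 - <<'E'
from h import *
s=wsnap();np.save('w10.npy',s,allow_pickle=True)
T=s['Tt'];print(T[:3,3],robot.get_obs()['wrist_force'])
print(proj(s,(T@[0,0,.0585,1])[:3]),proj(s,(T@[0,0,T[2,3]-.052,1])[:3]))
crop(s,250,205,310,265,'w10c.png',10)
E
```

```text
time: 8.33
tool_pos: [0.5651, 0.1444, 0.1126]
ee_rot: [3.142, 0.0, -2.783]
wrist_force: [-0.2, 0.2, -0.8]
width: 0.0334
[0.56511772 0.14436702 0.11259865] [-0.38310468  0.04806147 -0.84796378]
[279.71063566 233.50504266] [279.70744521 232.46343476]
```

View pics/w10c.png

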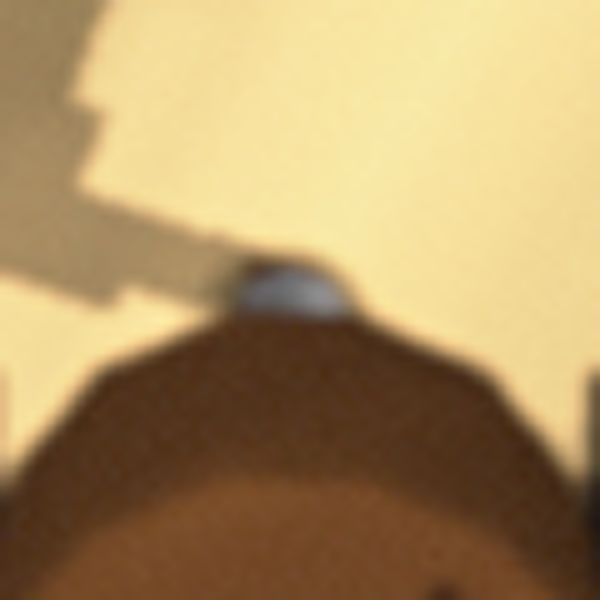

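Crop w10c: the steel tip rim is at v≈231.5 and the hole's near rim at v≈230, with a thin crescent. I'll nudge 0.7 mm and feel downward.

```bash
python3 -m inch '[{"linear":[0.006,0.003,0],"twist":0,"gripper":0},{"linear":[0.006,0.003,-0.01],"twist":0,"gripper":0},{"linear":[0.006,0.003,-0.02],"twist":0,"gripper":0},{"linear":[0.006,0.003,-0.03],"twist":0,"gripper":0},{"linear":[0.006,0.003,-0.04],"twist":0,"gripper":0},{"linear":[0.006,0.003,-0.045],"twist":0,"gripper":0},{"linear":[0.006,0.003,-0.045],"twist":0,"gripper":0},{"linear":[0.006,0.003,-0.045],"twist":0,"gripper":0}]'
python3 - <<'E'
from h import *
s=wsnap();np.save('w11.npy',s,allow_pickle=True)
T=s['Tt'];print(T[:3,3],robot.get_obs()['wrist_force'],robot.get_obs()['wrist_torque'])
crop(s,250,205,310,265,'w11c.png',10)
E
```

```text
time: 9.05
tool_pos: [0.5661, 0.1446, 0.108]
ee_rot: [-3.141, 0.001, -2.783]
wrist_force: [0.9, -0.6, 0.6]
width: 0.0333
[0.5661339  0.1446198  0.10800818] [1.62449933 0.01130796 0.35836915] [ 0.04378042 -0.36390462 -0.03606283]
```

View pics/w11c.png

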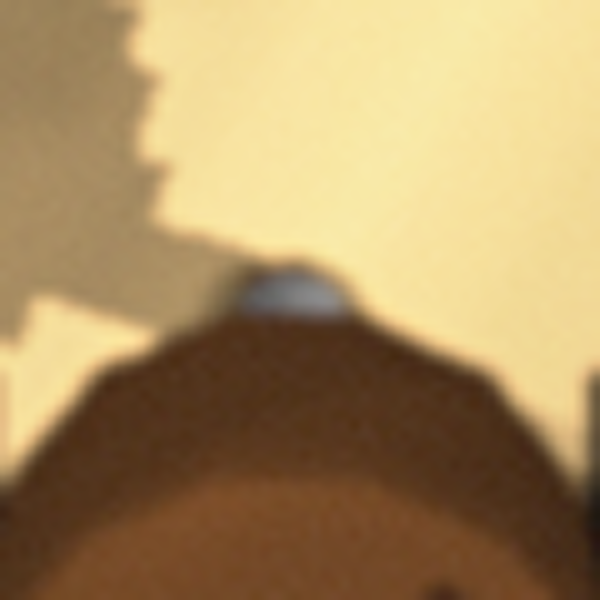

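Little vertical force (about 0.5 N) 2.5 mm below lid level, with a slight sideways push toward +x: the tip has entered. I continue with a small +x correction.

```bash
python3 -m inch '[{"linear":[0.005,0,0],"twist":0,"gripper":0},{"linear":[0.005,0,-0.015],"twist":0,"gripper":0},{"linear":[0.005,0,-0.03],"twist":0,"gripper":0},{"linear":[0.005,0,-0.04],"twist":0,"gripper":0},{"linear":[0.005,0,-0.05],"twist":0,"gripper":0},{"linear":[0.005,0,-0.05],"twist":0,"gripper":0},{"linear":[0.005,0,-0.05],"twist":0,"gripper":0}]'; python3 -c "
from bench import robot;o=robot.get_obs();print(o['tool_pos'],o['wrist_force'],o['wrist_torque'])"
```

```text
time: 9.68
tool_pos: [0.5662, 0.1446, 0.1029]
ee_rot: [-3.142, 0.0, -2.783]
wrist_force: [1.4, -0.2, -0.4]
width: 0.0335
[0.56624331 0.1445906  0.10294567] [ 1.3549829  -0.1981489  -0.44370875] [-0.09109249 -0.43144724  0.02916895]
```

```bash
python3 -m inch '[{"linear":[0.008,0,-0.015],"twist":0,"gripper":0},{"linear":[0.008,0,-0.03],"twist":0,"gripper":0},{"linear":[0.008,0,-0.045],"twist":0,"gripper":0},{"linear":[0.008,0,-0.06],"twist":0,"gripper":0},{"linear":[0.008,0,-0.07],"twist":0,"gripper":0},{"linear":[0.008,0,-0.07],"twist":0,"gripper":0},{"linear":[0.008,0,-0.07],"twist":0,"gripper":0}]'; python3 -c "
from bench import robot;o=robot.get_obs();print(o['tool_pos'],o['wrist_force'],o['wrist_torque'])"
```

```text
time: 10.27
tool_pos: [0.5666, 0.1446, 0.0957]
ee_rot: [3.141, -0.001, -2.783]
wrist_force: [1.1, -0.4, -0.4]
width: 0.0335
[0.56660753 0.14464149 0.09566671] [ 1.09921348 -0.42887439 -0.39818536] [ 0.01875329 -0.05038603 -0.03239563]
```

Tip about 15 mm deep. Now I feel for the bottom in 1.5 mm steps.

```bash
python3 -m inch '[{"linear":[0.003,0,-0.01],"twist":0,"gripper":0},{"linear":[0.003,0,-0.02],"twist":0,"gripper":0},{"linear":[0.003,0,-0.02],"twist":0,"gripper":0},{"linear":[0.003,0,-0.02],"twist":0,"gripper":0}]'; python3 -m inch '[{"linear":[0,0,-0.015],"twist":0,"gripper":0},{"linear":[0,0,-0.015],"twist":0,"gripper":0},{"linear":[0,0,-0.015],"twist":0,"gripper":0}]';  python3 -m inch '[{"linear":[0,0,-0.015],"twist":0,"gripper":0},{"linear":[0,0,-0.015],"twist":0,"gripper":0},{"linear":[0,0,-0.015],"twist":0,"gripper":0}]'
```

```text
time: 10.6
tool_pos: [0.5671, 0.1447, 0.0938]
ee_rot: [3.141, -0.0, -2.783]
wrist_force: [0.7, -0.4, -1.1]
width: 0.0333
time: 10.85
tool_pos: [0.5671, 0.1446, 0.0924]
ee_rot: [3.141, -0.0, -2.783]
wrist_force: [-1.0, -0.4, -0.0]
width: 0.0334
time: 11.1
tool_pos: [0.5674, 0.1447, 0.0914]
ee_rot: [-3.142, 0.001, -2.783]
wrist_force: [0.1, -0.6, 0.3]
width: 0.0336
```

```bash
python3 -m inch '[{"linear":[0,0,-0.015],"twist":0,"gripper":0},{"linear":[0,0,-0.015],"twist":0,"gripper":0},{"linear":[0,0,-0.015],"twist":0,"gripper":0}]';  python3 -m inch '[{"linear":[0,0,-0.015],"twist":0,"gripper":0},{"linear":[0,0,-0.015],"twist":0,"gripper":0},{"linear":[0,0,-0.015],"twist":0,"gripper":0}]'
```

```text
time: 11.35
tool_pos: [0.5676, 0.1447, 0.0904]
ee_rot: [-3.141, 0.001, -2.783]
wrist_force: [-1.2, -0.2, 4.8]
width: 0.0336
time: 11.6
tool_pos: [0.5677, 0.1448, 0.0896]
ee_rot: [-3.141, 0.002, -2.783]
wrist_force: [-1.7, -0.7, 7.5]
width: 0.0333
```

Bottom felt at TCP z ≈ 0.0913, so the hole is about 19 mm deep. Now I build up the push.

```bash
python3 -m inch '[{"linear":[-0.003,0,-0.01],"twist":0,"gripper":0},{"linear":[-0.003,0,-0.02],"twist":0,"gripper":0},{"linear":[-0.003,0,-0.02],"twist":0,"gripper":0},{"linear":[-0.003,0,-0.02],"twist":0,"gripper":0},{"linear":[-0.003,0,-0.02],"twist":0,"gripper":0},{"linear":[-0.003,0,-0.02],"twist":0,"gripper":0}]'; python3 -c "
from bench import robot;o=robot.get_obs();print(o['tool_pos'],o['wrist_force'],o['wrist_torque'])"
```

```text
time: 12.1
tool_pos: [0.5678, 0.1448, 0.0887]
ee_rot: [-3.141, 0.003, -2.783]
wrist_force: [-2.6, -0.6, 10.4]
width: 0.0335
[0.56777099 0.14480164 0.08865624] [-2.57664633 -0.56779142 10.39376852] [-0.03152505  0.60106043 -0.00660445]
```

```bash
python3 -m inch '[{"linear":[-0.005,0,-0.01],"twist":0,"gripper":0},{"linear":[-0.008,0,-0.02],"twist":0,"gripper":0},{"linear":[-0.008,0,-0.03],"twist":0,"gripper":0},{"linear":[-0.008,0,-0.03],"twist":0,"gripper":0},{"linear":[-0.008,0,-0.03],"twist":0,"gripper":0},{"linear":[-0.008,0,-0.03],"twist":0,"gripper":0}]'; python3 -c "
from bench import robot;o=robot.get_obs();print(o['tool_pos'],o['wrist_force'],o['wrist_torque'])"
```

```text
time: 12.6
tool_pos: [0.5678, 0.1449, 0.0874]
ee_rot: [-3.14, 0.005, -2.783]
wrist_force: [-4.0, -0.6, 15.4]
width: 0.0335
[0.56780402 0.14486806 0.08735562] [-3.9925961  -0.57728009 15.36259505] [-0.11186164  0.7681906   0.04031936]
```

```bash
python3 -m inch '[{"linear":[-0.01,0,-0.01],"twist":0,"gripper":0},{"linear":[-0.01,0,-0.015],"twist":-0.05,"gripper":0},{"linear":[-0.01,0,-0.015],"twist":-0.1,"gripper":0},{"linear":[-0.01,0,-0.015],"twist":-0.15,"gripper":0},{"linear":[-0.01,0,-0.015],"twist":-0.2,"gripper":0},{"linear":[-0.01,0,-0.015],"twist":-0.2,"gripper":0},{"linear":[-0.01,0,-0.015],"twist":-0.2,"gripper":0}]'; python3 -c "
from bench import robot;o=robot.get_obs();print(o['tool_pos'],o['wrist_force'],o['wrist_torque'])"
```

```text
time: 13.18
tool_pos: [0.5676, 0.1451, 0.0867]
ee_rot: [3.142, 0.008, -2.993]
wrist_force: [-2.8, -1.0, 16.7]
width: 0.0335
[0.56755685 0.14505679 0.08673496] [-2.78004561 -1.034136   16.74564697] [-0.05804297  0.64837069 -0.02328634]
```

```bash
python3 -m inch '[{"linear":[-0.005,-0.003,-0.005],"twist":-0.06,"gripper":0},{"linear":[-0.005,-0.003,-0.01],"twist":-0.12,"gripper":0},{"linear":[-0.005,-0.003,-0.01],"twist":-0.18,"gripper":0},{"linear":[-0.005,-0.003,-0.01],"twist":-0.24,"gripper":0},{"linear":[-0.005,-0.003,-0.01],"twist":-0.3,"gripper":0},{"linear":[-0.005,-0.003,-0.01],"twist":-0.36,"gripper":0},{"linear":[-0.005,-0.003,-0.01],"twist":-0.4,"gripper":0},{"linear":[-0.005,-0.003,-0.01],"twist":-0.4,"gripper":0}]'; python3 - <<'E'
from h import *
s=wsnap();o=robot.get_obs();print(o['tool_pos'],o['wrist_force'],o['wrist_torque'],o['joint_positions'].round(2))
save(s['image'],'w12.png')
E
```

```text
time: 13.85
tool_pos: [0.5675, 0.1453, 0.0862]
ee_rot: [3.137, 0.008, 2.87]
wrist_force: [-3.1, 0.5, 18.8]
width: 0.0335
[0.56751712 0.14533712 0.08622771] [-1.97046449  0.96600512 17.14529089] [ 0.13245955  0.56139992 -0.05460387] [ 0.15  0.23  1.5   0.    1.41 -1.15]
```

View pics/w12.png

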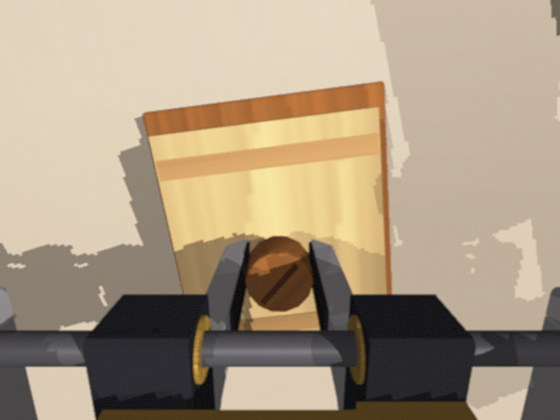

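```bash
python3 -m inch '[{"linear":[-0.002,0,0],"twist":-0.06,"gripper":0},{"linear":[-0.002,0,-0.003],"twist":-0.12,"gripper":0},{"linear":[-0.002,0,-0.006],"twist":-0.18,"gripper":0},{"linear":[-0.002,0,-0.008],"twist":-0.24,"gripper":0},{"linear":[-0.002,0,-0.008],"twist":-0.3,"gripper":0},{"linear":[-0.002,0,-0.008],"twist":-0.36,"gripper":0},{"linear":[-0.002,0,-0.008],"twist":-0.42,"gripper":0},{"linear":[-0.002,0,-0.008],"twist":-0.5,"gripper":0},{"linear":[-0.002,0,-0.008],"twist":-0.5,"gripper":0}]'; python3 -c "
from bench import robot;o=robot.get_obs();print(o['tool_pos'],o['wrist_force'],o['wrist_torque'])"
```

```text
time: 14.65
tool_pos: [0.5678, 0.1457, 0.0858]
ee_rot: [3.132, 0.005, 2.346]
wrist_force: [-1.6, 2.1, 17.1]
width: 0.0336
[0.56778092 0.14574693 0.08580246] [-1.62339731  2.09796039 17.06912972] [0.24112406 0.47114725 0.05414445]
```

```bash
python3 -m inch '[{"linear":[0,0.005,0],"twist":-0.06,"gripper":0},{"linear":[0,0.005,-0.003],"twist":-0.12,"gripper":0},{"linear":[0,0.005,-0.006],"twist":-0.18,"gripper":0},{"linear":[0,0.005,-0.008],"twist":-0.24,"gripper":0},{"linear":[0,0.005,-0.008],"twist":-0.3,"gripper":0},{"linear":[0,0.005,-0.008],"twist":-0.36,"gripper":0},{"linear":[0,0.005,-0.008],"twist":-0.42,"gripper":0},{"linear":[0,0.005,-0.008],"twist":-0.5,"gripper":0},{"linear":[0,0.005,-0.008],"twist":-0.5,"gripper":0}]'; python3 -c "
from bench import robot;o=robot.get_obs();print(o['tool_pos'],o['wrist_force'],o['wrist_torque'])"
```

```text
time: 15.4
tool_pos: [0.5682, 0.1461, 0.0854]
ee_rot: [3.13, -0.0, 1.822]
wrist_force: [-1.3, 0.8, 18.3]
width: 0.0336
[0.56822005 0.14608035 0.08536396] [-1.26715077  0.76982042 18.33786824] [ 0.17415997  0.37673744 -0.0257842 ]
```

```bash
python3 -m inch '[{"linear":[0,0.002,0],"twist":-0.06,"gripper":0},{"linear":[0,0.002,-0.002],"twist":-0.12,"gripper":0},{"linear":[0,0.002,-0.004],"twist":-0.18,"gripper":0},{"linear":[0,0.002,-0.005],"twist":-0.24,"gripper":0},{"linear":[0,0.002,-0.005],"twist":-0.3,"gripper":0},{"linear":[0,0.002,-0.005],"twist":-0.36,"gripper":0},{"linear":[0,0.002,-0.005],"twist":-0.42,"gripper":0},{"linear":[0,0.002,-0.005],"twist":-0.5,"gripper":0},{"linear":[0,0.002,-0.005],"twist":-0.5,"gripper":0}]'; python3 -m inch '[{"linear":[0,0.002,0],"twist":-0.06,"gripper":0},{"linear":[0,0.002,-0.002],"twist":-0.12,"gripper":0},{"linear":[0,0.002,-0.004],"twist":-0.18,"gripper":0},{"linear":[0,0.002,-0.005],"twist":-0.24,"gripper":0},{"linear":[0,0.002,-0.005],"twist":-0.3,"gripper":0},{"linear":[0,0.002,-0.005],"twist":-0.36,"gripper":0},{"linear":[0,0.002,-0.005],"twist":-0.42,"gripper":0},{"linear":[0,0.002,-0.005],"twist":-0.5,"gripper":0},{"linear":[0,0.002,-0.005],"twist":-0.5,"gripper":0}]'; python3 -c "
from bench import robot;o=robot.get_obs();print(o['tool_pos'],o['wrist_force'],o['wrist_torque'],o['joint_positions'])"
```

```text
time: 16.15
tool_pos: [0.5688, 0.1461, 0.0851]
ee_rot: [3.13, -0.006, 1.298]
wrist_force: [-1.9, 1.0, 17.7]
width: 0.0334
time: 16.9
tool_pos: [0.5693, 0.1458, 0.0848]
ee_rot: [3.133, -0.011, 0.775]
wrist_force: [1.0, -0.0, 18.8]
width: 0.0335
[0.56930448 0.1458445  0.08476553] [ 1.01045938 -0.03669141 18.84356817] [-0.12817228  0.05774582  0.00216246] [ 1.54568564e-01  2.29118155e-01  1.49635856e+00 -4.34792833e-04
  1.40188780e+00  9.50887382e-01]
```

```bash
python3 -m inch '[{"linear":[0,0,0],"twist":-0.06,"gripper":0},{"linear":[0,0,-0.002],"twist":-0.12,"gripper":0},{"linear":[0,0,-0.004],"twist":-0.18,"gripper":0},{"linear":[0,0,-0.004],"twist":-0.24,"gripper":0},{"linear":[0,0,-0.004],"twist":-0.3,"gripper":0},{"linear":[0,0,-0.004],"twist":-0.36,"gripper":0},{"linear":[0,0,-0.004],"twist":-0.42,"gripper":0},{"linear":[0,0,-0.004],"twist":-0.5,"gripper":0},{"linear":[0,0,-0.004],"twist":-0.5,"gripper":0}]'; python3 -m inch '[{"linear":[0,0,0],"twist":-0.06,"gripper":0},{"linear":[0,0,-0.002],"twist":-0.12,"gripper":0},{"linear":[0,0,-0.004],"twist":-0.18,"gripper":0},{"linear":[0,0,-0.005],"twist":-0.24,"gripper":0},{"linear":[0,0,-0.005],"twist":-0.3,"gripper":0},{"linear":[0,0,-0.005],"twist":-0.36,"gripper":0},{"linear":[0,0,-0.005],"twist":-0.42,"gripper":0},{"linear":[0,0,-0.005],"twist":-0.5,"gripper":0},{"linear":[0,0,-0.005],"twist":-0.5,"gripper":0}]'; python3 -c "
from bench import robot;o=robot.get_obs();print(o['tool_pos'],o['wrist_force'],o['wrist_torque'],o['joint_positions'])"
```

```text
time: 17.65
tool_pos: [0.5695, 0.1453, 0.0845]
ee_rot: [3.139, -0.014, 0.251]
wrist_force: [0.2, -2.3, 19.3]
width: 0.0338
time: 18.4
tool_pos: [0.5694, 0.1447, 0.084]
ee_rot: [-3.138, -0.014, -0.273]
wrist_force: [-0.7, -2.7, 19.3]
width: 0.0332
[0.56937261 0.14466959 0.0839816 ] [-0.68678281 -2.74853244 19.29219653] [-0.60716028  0.1496047   0.00069732] [ 0.15384436  0.22972874  1.49725492 -0.00274374  1.40085071  1.99807737]
```

Sinking matches the turn: about 2.1 mm net over 3.7 rad. Now I release the push before opening.

```bash
python3 -m inch '[{"linear":[0,-0.01,0.02],"twist":0,"gripper":0},{"linear":[0,-0.01,0.04],"twist":0,"gripper":0},{"linear":[0,-0.01,0.06],"twist":0,"gripper":0},{"linear":[0,-0.01,0.07],"twist":0,"gripper":0},{"linear":[0,-0.01,0.07],"twist":0,"gripper":0},{"linear":[0,-0.01,0.07],"twist":0,"gripper":0},{"linear":[0,-0.01,0.07],"twist":0,"gripper":0}]'
```

```text
time: 18.98
tool_pos: [0.5687, 0.1445, 0.0874]
ee_rot: [-3.137, -0.011, -0.27]
wrist_force: [4.3, 0.2, 7.2]
width: 0.0331
```

```bash
python3 -m inch '[{"linear":[0,-0.01,0.01],"twist":0,"gripper":0},{"linear":[0,-0.01,0.02],"twist":0,"gripper":0},{"linear":[0,-0.01,0.02],"twist":0,"gripper":0},{"linear":[0,-0.01,0.02],"twist":0,"gripper":0},{"linear":[0,-0.01,0.02],"twist":0,"gripper":0}]'; python3 -c "
from bench import robot;o=robot.get_obs();print(o['tool_pos'],o['wrist_force'],o['wrist_torque'])"
```

```text
time: 19.4
tool_pos: [0.5686, 0.1443, 0.0884]
ee_rot: [-3.136, -0.01, -0.27]
wrist_force: [5.9, 1.3, 4.0]
width: 0.0334
[0.56860421 0.14429768 0.08836664] [5.90155529 1.32583344 3.97848922] [ 0.41788985 -1.1798517   0.00708406]
```

```bash
python3 -m inch '[{"linear":[0.01,0.005,0.005],"twist":0,"gripper":0},{"linear":[0.02,0.005,0.01],"twist":0,"gripper":0},{"linear":[0.025,0.005,0.01],"twist":0,"gripper":0},{"linear":[0.025,0.005,0.01],"twist":0,"gripper":0},{"linear":[0.025,0.005,0.01],"twist":0,"gripper":0}]'; python3 -c "
from bench import robot;o=robot.get_obs();print(o['tool_pos'],o['wrist_force'],o['wrist_torque'])"
```

```text
time: 19.82
tool_pos: [0.5689, 0.1443, 0.0882]
ee_rot: [-3.139, -0.005, -0.27]
wrist_force: [5.5, 1.4, 4.2]
width: 0.0334
[0.56889731 0.14432893 0.08816732] [5.46861227 1.407361   4.22110367] [ 0.44456787 -1.0528798  -0.03445914]
```

```bash
python3 -m inch '[{"linear":[0.01,0.005,0.005],"twist":0,"gripper":0},{"linear":[0.02,0.01,0.01],"twist":0,"gripper":0},{"linear":[0.025,0.01,0.01],"twist":0,"gripper":0},{"linear":[0.025,0.01,0.01],"twist":0,"gripper":0},{"linear":[0.025,0.01,0.01],"twist":0,"gripper":0},{"linear":[0.025,0.01,0.01],"twist":0,"gripper":0}]'; python3 - <<'E'
from h import *
s=wsnap();o=robot.get_obs();print(o['tool_pos'],o['wrist_force'],o['wrist_torque'],o['ee_rot'])
save(s['image'],'w13.png')
E
```

```text
time: 20.32
tool_pos: [0.5694, 0.1445, 0.088]
ee_rot: [3.141, 0.0, -0.27]
wrist_force: [3.1, -1.1, 4.6]
width: 0.0337
[0.569378   0.14452317 0.08804662] [ 1.98992765 -0.59173194  4.29854127] [-0.12430132 -0.45189681 -0.06552184] [ 3.14105932e+00  8.32599759e-06 -2.69919559e-01]
```

View pics/w13.png

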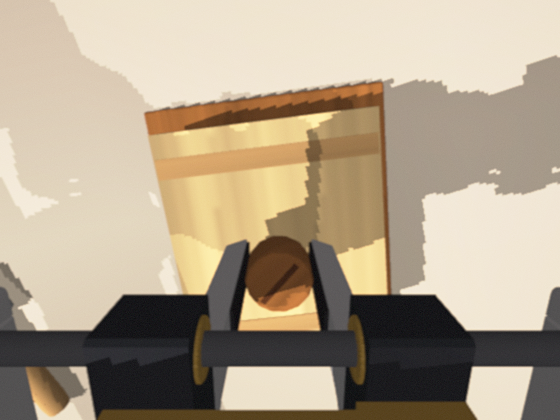

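```bash
python3 -m inch '[{"linear":[0.007,0,0.01],"twist":0,"gripper":0},{"linear":[0.01,0,0.015],"twist":0,"gripper":0},{"linear":[0.01,0,0.015],"twist":0,"gripper":0},{"linear":[0.01,0,0.015],"twist":0,"gripper":0},{"linear":[0.01,0,0.015],"twist":0,"gripper":0}]'; python3 -m inch '[{"linear":[0,0,0],"twist":0,"gripper":0.4},{"linear":[0,0,0],"twist":0,"gripper":0.5},{"linear":[0,0,0],"twist":0,"gripper":0.6},{"linear":[0,0,0],"twist":0,"gripper":0.7},{"linear":[0,0,0],"twist":0,"gripper":0.7},{"linear":[0,0,0],"twist":0,"gripper":0.7},{"linear":[0,0,0],"twist":0,"gripper":0.7},{"linear":[0,0,0],"twist":0,"gripper":0.7}]'
python3 - <<'E'
from h import *
s=wsnap();o=robot.get_obs();print(o['tool_pos'],o['wrist_force'])
save(s['image'],'w14.png')
E
```

```text
time: 20.78
tool_pos: [0.5697, 0.1445, 0.0888]
ee_rot: [3.14, 0.002, -0.27]
wrist_force: [0.6, -0.5, 1.3]
width: 0.0335
time: 21.45
tool_pos: [0.5704, 0.1448, 0.0895]
ee_rot: [3.142, 0.0, -0.27]
wrist_force: [0.5, 1.0, -0.3]
width: 0.066
[0.57042474 0.14480257 0.08951696] [ 0.08869585 -0.17545852 -0.44065389]
```

View pics/w14.png

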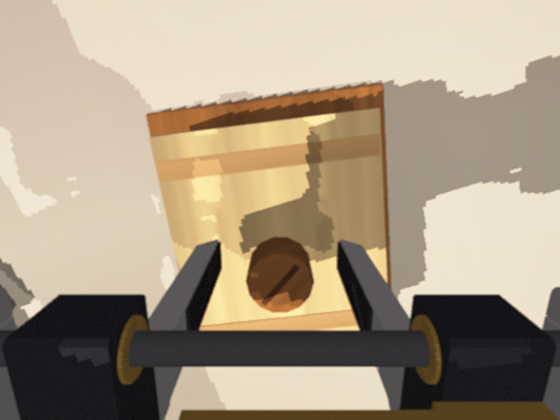

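The knob at (280,273) stands free between the open fingers. I'll lift clear and inspect.

```bash
python3 -m inch '[{"linear":[0,0,0.2],"twist":0,"gripper":0.7},{"linear":[0,0,0.5],"twist":0,"gripper":0.7},{"linear":[0,0,0.8],"twist":0,"gripper":0.7},{"linear":[0,0,0.9],"twist":0,"gripper":0.7},{"linear":[0,0,0.9],"twist":0,"gripper":0.7},{"linear":[0,0,0.9],"twist":0,"gripper":0.7},{"linear":[0,0,0.9],"twist":0,"gripper":0.7},{"linear":[0,0,0.9],"twist":0,"gripper":0.7}]'
python3 - <<'E'
from h import *
s=wsnap();save(s['image'],'w15.png')
print(proj(s,[.568,.1446,.1035]))
c=robot.snapshot('scene');crop(c,268,110,398,230,'s3.png',5)
crop(s,220,150,340,270,'w15c.png',5);np.save('w15.npy',s,allow_pickle=True)
for u,v in ((280,205),(270,200),(290,200)): print(wworld(s,u,v))
E
```

```text
time: 22.17
tool_pos: [0.5692, 0.1446, 0.1767]
ee_rot: [3.14, 0.004, -0.27]
wrist_force: [0.3, 0.2, -1.2]
width: 0.0658
[277.78118894 226.82815621]
[0.58217559 0.13900588 0.09941774]
[0.58452642 0.14610097 0.08632645]
[0.57910552 0.13171015 0.08095447]
```

View pics/w15.png

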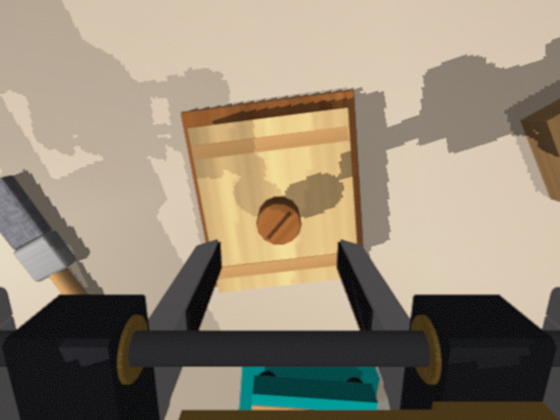

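View pics/s3.png

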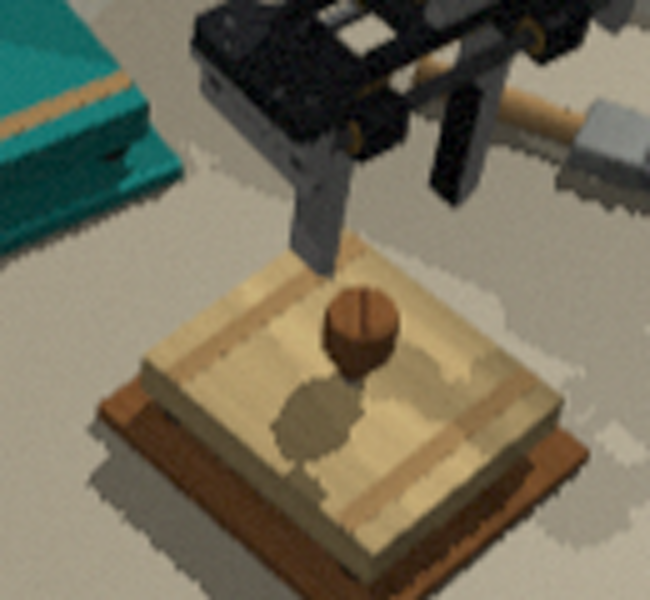

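View pics/w15c.png

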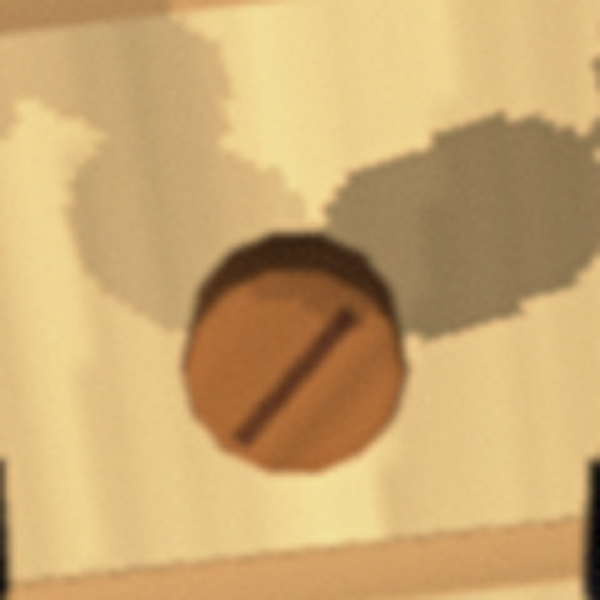

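```bash
python3 - <<'E'
from h import *
s=np.load('w15.npy',allow_pickle=True).item()
D=s['depth'];
for u,v in((274,218),(284,224),(276,228),(286,218)): print(wworld(s,u,v).round(4))
print(wworld(s,279,222.5,.099).round(4))
E
```

```text
[0.5735 0.1459 0.0981]
[0.5674 0.1401 0.0989]
[0.566  0.1465 0.0992]
[0.5717 0.1374 0.0998]
[0.5695 0.1433 0.099 ]
```

Top face measured at z 0.099, exactly what a 19 mm hole plus 2.2 mm of sink should give. Lean is about 0.03–0.04 rad. Handing in.

```bash
python3 -c "
from bench import robot;print(robot.get_obs()['time']);print(robot.close_job())"
```

```text
22.2667
the job is handed in; nothing more can be done
None
```

I took the knob out of its rack and stood its screw in the brown jig's lid. I then turned it 3.8 rad clockwise while pushing with 15–19 N. After that I released the push, opened the fingers and lifted clear, and handed in at 22.3 s. No verdict was reported.

Last checks:
- **Thread:** the screw sank about 2.2–2.4 mm between first contact and the end, which means about 3.6 rad or more cut (2.85 rad counts). I could not read the joint itself; this comes from the measured forces and heights.
- **Seating:** the knob's top is at z ≈ 0.099 m, so the tip is about 21 mm below the lid's top. The lean is about 0.04 rad at most, and the fingers are clear of the knob.
- **Disagreement:** the knob seemed tilted about 0.04 rad in the grip, judged from the wrist camera. The scene camera could not settle this. I corrected for it by the look and feel of the hole.
- **Side force:** it rose to 6 N while I was easing off the push. I brought it below 1 N before opening the fingers.
- **Other things:** I did not measure the dish, jar and brush again afterwards. The arm never went near them.

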